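Change the dust extraction over to sanding

ROBOT

A 6-joint arm with a two-finger parallel gripper is mounted at the origin on the work surface. World frame = base frame: x ahead of the robot, y to its left, z up, the work surface at z = 0. Lengths are in m, angles in degrees, forces in N, time in s.
With the tool pointing down it reaches from about 0.3 to 0.75 m from the base axis. Payload 8.5 kg.
Tool frame: the origin (TCP) lies at the very end of the fingers, on their centre line; the grasp point (between the pads) lies env.pinch_z behind it (env.pinch_z is the distance from the TCP to the grasp point, in m); z points along the fingers, y is the line along which they close (so a half turn about z gives the same grasp; the last joint's range is limited). The gripper opens to 85 mm and grips with 20 to 120 N. Pads are 22 mm wide; open, the fingers measure 114 mm over their backs; the gripper's body (76 mm by 85 mm) begins 54 mm behind the grasp point. The pads swing forward as they close: fully open they stand 13 mm farther back than shut.
Start: joints at [-75.991, 21.807, 74.336, -0, 83.858, -12.336], TCP at [0.244, -0.493, 0.231] pointing down, gripper open.
Joint ranges: [-178.18, 178.18], [-50.72, 133.34], [12.68, 142.11], [-81.47, 261.47], [9.98, 163.14], [-165.26, 165.26]. Speed limits (degrees/s): [136.94, 136.94, 180, 180, 180, 180].

INTERFACE

Orientations are given as a 3x3 rotation matrix whose columns are the frame's x, y, z axes.
In Python, from rig import telemetry, get_image, env gives the robot as it stands. The module is installed in compiled form; this text tells all that it offers.
- The arm moves only by the tool apply_moves, never from a script. Its argument "series" is a list of rows, each a list of 7 numbers: the shift along the tool's x, y, z in mm, then the turn, a rotation vector about the tool's x, y, z in degrees, then the opening, from 0 (shut) to 1 (fully open). A call has 1 to 12 rows; each row shifts and turns the commanded pose from where the row before left it, along the tool's axes as they then stand; what a row does not reach is not made up. A row lasts 1/8 s, in which the tool goes at most 62.5 mm and 10.7 degrees, less where a joint would pass 70% of its speed; a pose out of reach is approached as far as the arm can. A call with a gripper value outside its range is refused whole. The fingers move at their own pace and stop on an object; "grip_force" is the grip in N (left out, the last holds). Time passes only in rows, so rows that do not move let the fingers close. It gives the time, the measured TCP pose, the force, the opening and the grip force at its end, in the units of the state.
- telemetry.observe(): the state, without advancing time (a new reading comes with each control period).
- get_image(name): name is "side" or "top"; returns a dict with "frame" (480x640x3 uint8, red, green, blue), "z_map" (480x640 float32, m along the optical axis (not along the pixel's ray), 0 where there is no reading), "vertical_fov" (degrees; the focal length in pixels is half the picture's height over the tangent of half this angle, whatever the lens; pixels are square), "cx", "cy" (the principal point, pixels), "dist" ([k1, k2, p1, p2, k3] as OpenCV has them; the pictures are not rectified), "eye" and "attitude" of the camera in the world. Camera axes: x right, y up, looking along -z (the intrinsics and any distortion apply to the point x, -y, -z); pixel columns grow to the right and rows downward; lengths in m; the calibration is good to about 2 mm. A picture is of the moment at which its call begins.
- env.close_job(): hands the job in; it is judged then, once.
The state is a dict: "time_s": time; "q": joint angles; "qvel": joint speeds; "joint_efforts": joint torques, N m; "position": TCP position; "tool_rot": TCP orientation; "ft_force": force on the tool from outside, world axes, zero at the start; "wrist_torque": the same for the moment, N m; "grip_width": finger opening in m; "gripper_force": force on a finger pad.
Only numpy, scipy, OpenCV 4.12 (cv2) and the standard library are available. Lean on these libraries where they do the work, as an engineer would, in place of code of your own. Each camera call takes 0.05 s, during which the arm holds its last target. There are 200 camera calls.

TASK

Set the bench up for sanding: pull the blue slide gate fully out to its click, and only then push the red one fully home, so that the extractor never has both gates shut. Finally hang the sanding caddy by its handle on the double hook, one prong either side of the yellow grip, let it hang still, and leave everything else on the bench where it is.

Things in the scene. Friction and masses are not known exactly. Their poses are not given: they have to be found in the camera images.
- blue_gate: fixed blast gate of the sanding inlet, told by its blue knob and blue stripe: round 100 mm steel pipe stub (foot 136 mm across) carrying a flat aluminium housing 140 (x) x 130 (y) mm, z 86 to 108 mm, with a 112 mm round grating on top up to z 127 mm. Origin at bench level under the middle of the housing; its -x axis points out of the front, the way the slide is pulled (roughly towards the robot).
- blue_knob (a point): centre of the blue knob: a cylinder 34 mm in diameter, 30 mm long, its axis along the gate's x, 97 mm above the bench; it stands 50 mm in front of the housing's front face when home, 110 mm when fully out, on a stem 12 mm thick behind which comes the 96 mm wide, 6 mm thick slide plate (30 mm behind the knob's rear face). Axes as the gate's. It moves with the slide.
- blue_slide (a joint): how far the blue slide is out, m: 0 = fully home (shut), 0.060 = fully out (open), hard stops. Starts fully home. Detent: a ridge 8 mm from each end takes about 8 N (up to 10) to pass either way; past it the slide clicks into that end by itself (or, leaving the end, on to 15 mm from it); let go short of it, it springs back. Between the ridges about 1 N of friction: it stays where left.
- red_gate: fixed blast gate of the lathe inlet, told by its red knob and red stripe: round 100 mm steel pipe stub (foot 136 mm across) carrying a flat aluminium housing 140 (x) x 130 (y) mm, z 86 to 108 mm, with a 112 mm round grating on top up to z 127 mm. Origin at bench level under the middle of the housing; its -x axis points out of the front, the way the slide is pulled (roughly towards the robot).
- red_knob (a point): centre of the red knob: a cylinder 34 mm in diameter, 30 mm long, its axis along the gate's x, 97 mm above the bench; it stands 50 mm in front of the housing's front face when home, 110 mm when fully out, on a stem 12 mm thick behind which comes the 96 mm wide, 6 mm thick slide plate (30 mm behind the knob's rear face). Axes as the gate's. It moves with the slide.
- red_slide (a joint): how far the red slide is out, m: 0 = fully home (shut), 0.060 = fully out (open), hard stops. Starts 35 to 45 mm out. Detent: a ridge 8 mm from each end takes about 8 N (up to 10) to pass either way; past it the slide clicks into that end by itself (or, leaving the end, on to 15 mm from it); let go short of it, it springs back. Between the ridges about 1 N of friction: it stays where left.
- hook_stand: fixed stand with a double hook: wooden foot 150 x 170 x 16 mm, a 22 mm post under a crossbar 90 mm long (top at z 236 mm), from which two parallel steel prongs, 8 mm thick, 68 mm apart between centres, reach along -x (roughly towards the robot), dip into a seat and turn up at the tip. Origin at bench level on the post's axis.
- hook_seat (a point): where the middle of the caddy's handle bar lies when hung: midway between the two prongs, over their seats, 72 mm in front of the post (along the stand's -x), 224 mm above the bench. The prongs' upturned tips, 22 mm further out, reach 17 mm above this point; on the post side the prongs rise to 10 mm above it. The bar must come down from above, lying along the stand's y. Axes as the stand's.
- caddy: loose open wooden sanding caddy, a tray 80 (x) x 116 (y) x 50 mm high holding sanding blocks (fixed in it), about 0.3 kg (0.2 to 0.5), standing on the bench, with two uprights (centres at y = +-52 mm, 6 mm thick, 18 mm wide) that carry a handle bar along y above it. Origin centre of underside. It may be hung either way round.
- caddy_grip (a point): middle of the caddy's handle bar, 140 mm above its underside: a yellow grip 18 x 18 mm square, 40 mm long, on a 10 x 10 mm square bar 98 mm long between the uprights; the bare bar on either side of the grip (29 mm each) goes on the two prongs. Bar along y. Axes as the caddy's.
- gouge: loose turning gouge lying down, 340 mm long: dark wooden handle 30 mm thick, steel shaft 12 mm thick, in front of the gates on the robot's side; origin at the joint of handle and shaft, bench level; x along the shaft
- turned_box: loose pale turned wooden cup, 100 mm across the rim, 75 mm high, on the left; origin centre of underside
- bowl: loose brown wooden bowl, 140 mm across, 55 mm high, on the right; origin centre of underside
- oil_jar: loose amber jar with brass cap, 64 mm across, 100 mm high, between the gates and the hook stand; origin centre of underside
- sanding_block: loose cork block 110 x 55 x 32 mm high, between the gates and the hook stand; origin centre of underside
- mallet: loose wooden mallet lying on the left near the robot, about 300 mm long; origin at bench level under it

How it is judged (in metres and radians):
On the way, in this order (a step that is already met when the one before it is completed fails the run):
1. the blue slide is fully out (value of joint blue_slide above 0.056 m), for 0.2 s.
2. the red slide is fully home, the blue one still out (value of joint blue_slide above 0.056 m and value of joint red_slide below 0.004 m), for 0.2 s.
3. the caddy hangs on both prongs, let go and still (x of caddy_grip in the frame of hook_seat between -0.018 and 0.018 m and y of caddy_grip in the frame of hook_seat between -0.02 and 0.02 m and z of caddy_grip in the frame of hook_seat between -0.008 and 0.009 m and angle between the y axis of caddy and the y axis of hook_stand, either way round below 0.2 rad and contact force between caddy and hook_stand above 0.8 N and contact force between caddy and the fingers below 0.05 N and linear speed of caddy below 0.05 m/s and angle between caddy's own z axis and vertical below 0.35 rad), for 0.3 s.
At the end, for the whole second after the job is handed in: Blue slide out past 56 mm, red within 4 mm of home; caddy hanging still (<50 mm/s) and let go on the hook stand, bar middle within 18 mm fore and aft, 20 mm sideways, 8 mm in height of the seat, in line within 0.2 rad, caddy within 0.35 rad of upright (all of step 2 and all of step 3); the robot touches nothing.
It fails at once if both gates shut at once (both slides less than 30 mm out) (value of joint each of blue_slide, red_slide below 0.03 m).
It fails at once if a bystander (gouge, turned cup, bowl, jar, cork block, mallet) moved more than 30 mm (distance of any of gouge, turned_box, bowl, oil_jar, sanding_block, mallet from where it was at the start of the episode above 0.03 m).
It also fails if it takes over 72 s, if anything falls off the work surface, if the arm or the gripper's body presses on something with over 40 N, if the wrist force passes 120 N, or if a joint passes its speed limit or range.

## Working session

There is one attempt and no reset: what is moved stays moved. The work goes in short steps, Python scripts to look and compute and a tool call to move; the robot and the scene stay as the last step left them, time stands still between calls to the robot, and variables do not carry over. Pictures are saved under pics/ and viewed, at most 10 in all, crops included, and the job is handed in when it is done.

Besides the shell and the picture viewer there is one more tool, called after "Request:" as name(argument=value, ...) on one line, values as JSON. apply_moves: Moves the arm, as the interface text tells. Its arguments: {"type":"object","properties":{"series":{"type":"array"},"grip_force":{"type":"number"}},"required":["series"]}

```bash
mkdir -p pics; cat > h.py <<'E'
import numpy as np, cv2
from rig import telemetry, get_image, env
def cloud(im):
    "world xyz per pixel (480x640x3), nan where no depth"
    f=240/np.tan(np.radians(im["vertical_fov"])/2)
    K=np.array([[f,0,im["cx"]],[0,f,im["cy"]],[0,0,1]])
    u,v=np.meshgrid(np.arange(640.),np.arange(480.))
    p=cv2.undistortPoints(np.stack([u,v],-1).reshape(-1,1,2),K,np.array(im["dist"],float)).reshape(480,640,2)
    z=np.where(im["z_map"]>0,im["z_map"],np.nan)
    c=np.stack([p[...,0]*z,-p[...,1]*z,-z],-1)
    return c@np.array(im["attitude"]).T+np.array(im["eye"])
def save(im,name,box=None,s=1):
    f=im["frame"][...,::-1]
    if box: f=f[box[1]:box[3],box[0]:box[2]]
    cv2.imwrite("pics/"+name,cv2.resize(f,None,fx=s,fy=s,interpolation=cv2.INTER_CUBIC))
E
python3 - <<'E'
from h import *
print(env.pinch_z, telemetry.observe())
for n in("top","side"):
    im=get_image(n); save(im,n+"0.png"); np.savez(n+"0.npz",c=cloud(im),f=im["frame"]); print(n,im["eye"],im["vertical_fov"])
E
```

```text
0.0187 {'time_s': 0.0, 'q': array([-7.59897693e+01,  2.18416824e+01,  7.43852735e+01,  7.59619108e-04,
        8.38541390e+01, -1.23333176e+01]), 'qvel': array([-0.00045433, -0.00532352, -0.05554641, -0.03576682,  0.00370408,
        0.02889756]), 'joint_efforts': array([-2.25948192e-03, -4.48458660e+01, -2.31281805e+01, -2.81679449e-04,
        4.69471532e-03, -1.58880908e-05]), 'position': array([ 0.24401745, -0.49259619,  0.23070221]), 'tool_rot': array([[ 8.96150096e-01,  4.43750939e-01, -3.29865463e-04],
       [ 4.43750950e-01, -8.96149095e-01,  1.37646068e-03],
       [ 3.15197082e-04, -1.37989348e-03, -9.99998998e-01]]), 'ft_force': array([-0.56581068,  0.84425298,  0.19200848]), 'wrist_torque': array([-0.01618369, -0.01574616, -0.02917828]), 'gripper_force': 0.0, 'grip_width': 0.08560879625432291}
top [ 0.17588594 -0.01096291  1.80608838] 45.27638460757752
side [ 0.22792664 -0.82675267  1.1404606 ] 49.09312472940229
```

View pics/top0.png

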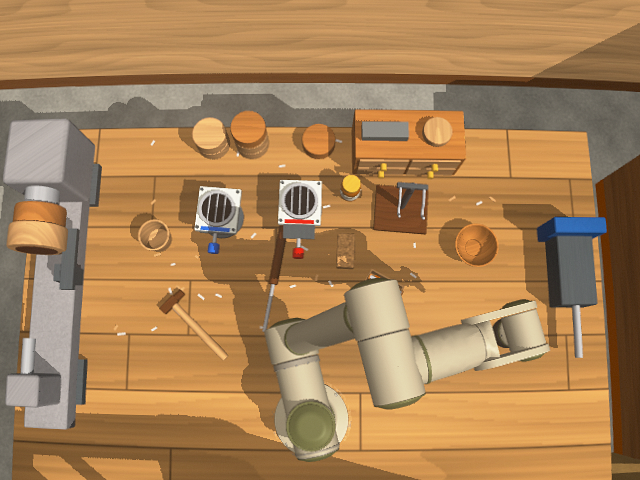

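View pics/side0.png

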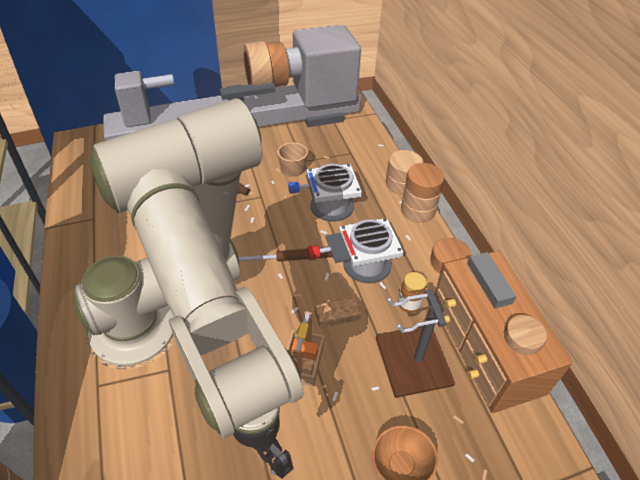

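The top view shows the blue knob at (213,248), the red knob at (299,253), the prongs at (400-424,185-215), and the caddy mostly hidden by the arm near (390,280). In the side view the caddy is at (305,345), partly behind the arm, with the yellow grip at (303,328), and the hook is at (425,310).

```bash
python3 - <<'E'
from h import *
d=np.load("top0.npz"); c,f=d["c"],d["f"]
U,V=np.meshgrid(np.arange(640),np.arange(480))
def reg(b): return (U>=b[0])&(U<b[2])&(V>=b[1])&(V<b[3])
for n,b in(("blue",(185,170,260,262)),("red",(270,165,340,262))):
    r=reg(b)
    m=r&(c[...,2]>.10)&(c[...,2]<.116)&(f.min(-1)>120)
    rc=cv2.minAreaRect(c[m][:,:2].astype(np.float32)*1000); print(n,"housing",rc,np.median(c[m],0))
    ch=f.astype(int); k=(ch[...,2]-ch[...,0]>60) if n=="blue" else (ch[...,0]-np.maximum(ch[...,1],ch[...,2])>90)
    k&=r; kn=k&(V>238); st=k&(V<=238)&(c[...,2]>.1)&(c[...,2]<.116)
    p=c[kn&(c[...,2]>.08)]; print(" knob",p.min(0),p.max(0),np.median(p,0),len(p)," stripe",np.median(c[st],0))
r=reg((380,170,440,230)); 
p=c[r&(c[...,2]>.19)]; print("hook top: n",len(p)); 
for q in p[::6]: print(np.round(q,3),end=" ")
s=np.load("side0.npz"); cs,fs=s["c"],s["f"].astype(int)
r=reg((285,300,330,390)); y=r&(fs[...,0]>170)&(fs[...,1]>130)&(fs[...,2]<110)&(cs[...,2]>.1)
print("\ngrip",len(cs[y]),cs[y].min(0) if y.any() else 0,cs[y].max(0) if y.any() else 0)
cv2.imwrite("pics/crop1.png",np.hstack([cv2.resize(s["f"][290:400,270:350,::-1],None,fx=5,fy=5),cv2.resize(s["f"][280:390,380:460,::-1],None,fx=5,fy=5)]))
E
```

```text
blue housing ((617.738525390625, 289.958251953125), (131.1587677001953, 173.80685424804688), 85.1385498046875) [0.63886422 0.27027112 0.10821935]
 knob [0.49777203 0.28405903 0.09638874] [0.52685991 0.3133447  0.12202139] [0.51199488 0.29855075 0.111789  ] 85  stripe [0.57118722 0.29456665 0.10974682]
red housing ((623.5267333984375, 38.052520751953125), (128.77719116210938, 208.7767333984375), 88.36968231201172) [0.64559181 0.03574194 0.10797806]
 knob [0.48561513 0.02530538 0.09100871] [0.51275383 0.05531766 0.12285361] [0.49941819 0.04150618 0.11135154] 84  stripe [0.59532489 0.03635634 0.10936492]
hook top: n 398
[ 0.681 -0.245  0.233] [ 0.682 -0.263  0.23 ] [ 0.68  -0.279  0.236] [ 0.674 -0.249  0.243] [ 0.678 -0.268  0.233] [ 0.675 -0.284  0.242] [ 0.679 -0.303  0.231] [ 0.676 -0.248  0.229] [ 0.671 -0.263  0.244] [ 0.674 -0.282  0.235] [ 0.673 -0.299  0.24 ] [ 0.675 -0.317  0.234] [ 0.671 -0.253  0.235] [ 0.67  -0.27   0.239] [ 0.672 -0.288  0.232] [ 0.671 -0.305  0.238] [ 0.671 -0.322  0.236] [ 0.669 -0.248  0.233] [ 0.665 -0.263  0.243] [ 0.668 -0.285  0.235] [ 0.667 -0.301 
[... 451 characters left out ...]
7 -0.324  0.225] [ 0.662 -0.285  0.196] [ 0.65  -0.324  0.236] [ 0.647 -0.318  0.236] [ 0.645 -0.318  0.235] [ 0.643 -0.319  0.23 ] [ 0.64  -0.319  0.232] [ 0.633 -0.316  0.244] [ 0.635 -0.322  0.228] [ 0.633 -0.325  0.226] [ 0.625 -0.25   0.23 ] [ 0.623 -0.253  0.227] [ 0.62  -0.253  0.227] [ 0.616 -0.252  0.229] [ 0.616 -0.254  0.219] [ 0.612 -0.316  0.226] [ 0.608 -0.315  0.229] [ 0.608 -0.318  0.217] [ 0.604 -0.316  0.223] [ 0.603 -0.318  0.213] [ 0.599 -0.317  0.218] [ 0.596 -0.317  0.218] [ 0.594 -0.317  0.217] [ 0.589 -0.316  0.224] [ 0.584 -0.314  0.229] [ 0.58  -0.313  0.235] [ 0.573 -0.315  0.239] 
grip 102 [ 0.38218088 -0.23402884  0.13758247] [ 0.42747923 -0.16765645  0.15308819]
```

View pics/crop1.png

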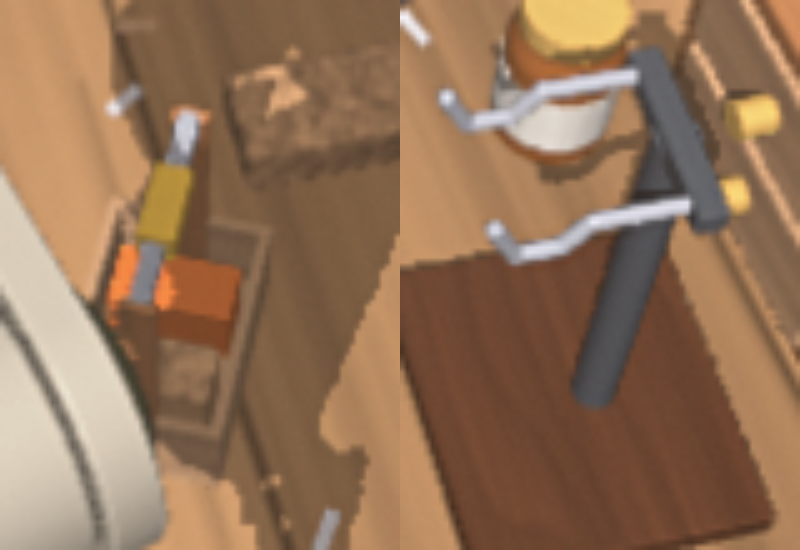

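The crop shows the caddy bar running from crop (185,125) through the yellow grip at (165,210) to (150,280), and both prongs clear of the jar. I'm going to the blue knob first, at about (0.512, 0.299, 0.097) with yaw about -4.6°.

Request:
apply_moves(series=[[0, 0, 0, 0, 0, 10.3, 1], [0, 0, 0, 0, 0, 10.3, 1], [0, 0, 0, 0, 0, 10.4, 1], [12.7, -50.7, 0, 0, 0, 0, 1], [12.7, -50.7, 0, 0, 0, 0, 1], [12.7, -50.7, 0, 0, 0, 0, 1], [12.7, -50.7, 0, 0, 0, 0, 1], [12.7, -50.7, 0, 0, 0, 0, 1], [12.7, -50.7, 0, 0, 0, 0, 1], [12.7, -50.7, 0, 0, 0, 0, 1], [12.7, -50.7, 0, 0, 0, 0, 1], [12.7, -50.7, 0, 0, 0, 0, 1]], grip_force=60)

```text
time_s: 1.6
position: [0.3952, -0.0456, 0.2313]
tool_rot: [[0.997, -0.081, -0.0], [-0.081, -0.997, 0.0], [-0.0, -0.0, -1.0]]
ft_force: [0.8, -0.3, 0.0]
grip_width: 0.0854
gripper_force: 0.0
```

Request:
apply_moves(series=[[12.7, -50.7, 0, 0, 0, 0, 1], [12.7, -50.7, 0, 0, 0, 0, 1], [12.7, -50.7, 0, 0, 0, 0, 1], [12.7, -50.7, 0, 0, 0, 0, 1], [12.7, -50.7, 0, 0, 0, 0, 1], [12.7, -50.7, 0, 0, 0, 0, 1], [12.7, -50.7, 0, 0, 0, 0, 1], [0, 0, 0, 0, 0, 0, 1], [0, 0, 0, 0, 0, 0, 1]])

```text
time_s: 2.72
position: [0.5121, 0.2988, 0.2309]
tool_rot: [[0.997, -0.081, -0.001], [-0.081, -0.997, -0.001], [-0.001, 0.001, -1.0]]
ft_force: [0.6, 0.0, 0.0]
grip_width: 0.0852
gripper_force: 0.0
```

```bash
python3 - <<'E'
from h import *
s=telemetry.observe(); print(s["position"],s["tool_rot"].round(4),s["q"].round(1),s["time_s"])
for n in("top","side"):
    im=get_image(n); np.savez(n+"1.npz",c=cloud(im),f=im["frame"])
    save(im,n+"1.png")
c,f=np.load("side1.npz").values(); f=f.astype(int); U,V=np.meshgrid(np.arange(640),np.arange(480))
b=(f[...,2]-f[...,0]>60)&(U>280)&(U<305)&(V>175)&(V<200)&(c[...,2]>.06)
p=c[b]; print("blue side",p.min(0),p.max(0),np.median(p,0))
b=(f[...,0]-f[...,1]>100)&(U>300)&(U<330)&(V>240)&(V<265)&(c[...,2]>.06)
p=c[b]; print("red side",p.min(0),p.max(0),np.median(p,0))
# caddy grip, bar
for n in("side","top"):
    c,f=np.load(n+"1.npz").values(); f=f.astype(int)
    m=(c[...,0]>.3)&(c[...,0]<.5)&(c[...,1]>-.32)&(c[...,1]<-.08)&(c[...,2]>.125)&(c[...,2]<.165)
    p=c[m]; y=m&(f[...,0]-f[...,2]>60)&(f[...,0]-f[...,1]<60)
    print(n,len(p),p.min(0),p.max(0)); 
    if len(p)>5:
        print(" bar",cv2.fitLine(p[:,:2].astype(np.float32),cv2.DIST_HUBER,0,.01,.01).ravel()," grip",y.sum(),c[y].mean(0),c[y].min(0),c[y].max(0))
E
```

```text
[0.51212302 0.29883609 0.23086081] [[ 9.967e-01 -8.090e-02 -1.100e-03]
 [-8.090e-02 -9.967e-01 -6.000e-04]
 [-1.000e-03  7.000e-04 -1.000e+00]] [ 18.8  26.2  67.2  -0.   86.7 113.5] 2.725
blue side [0.49647836 0.27587148 0.0921255 ] [0.52847297 0.30797141 0.11654308] [0.5099905  0.28894117 0.10893627]
red side [0.48155012 0.02004305 0.09454786] [0.51438865 0.05225351 0.11828662] [0.49606023 0.03165188 0.10973553]
side 343 [ 0.36347178 -0.26858142  0.125719  ] [ 0.42976291 -0.16421802  0.15426587]
 bar [ 0.48403117  0.8750508   0.39465317 -0.22110459]  grip 204 [ 0.39366306 -0.22318106  0.14508819] [ 0.36379251 -0.26858142  0.125719  ] [ 0.42965917 -0.16421802  0.15426587]
top 203 [ 0.36394337 -0.26737372  0.12666638] [ 0.43062167 -0.16581834  0.16001169]
 bar [ 0.48503947  0.8744923   0.39674762 -0.21568337]  grip 103 [ 0.3970223  -0.21415469  0.14704721] [ 0.36394337 -0.25939718  0.12666638] [ 0.42770925 -0.16581834  0.16001169]
```

View pics/top1.png

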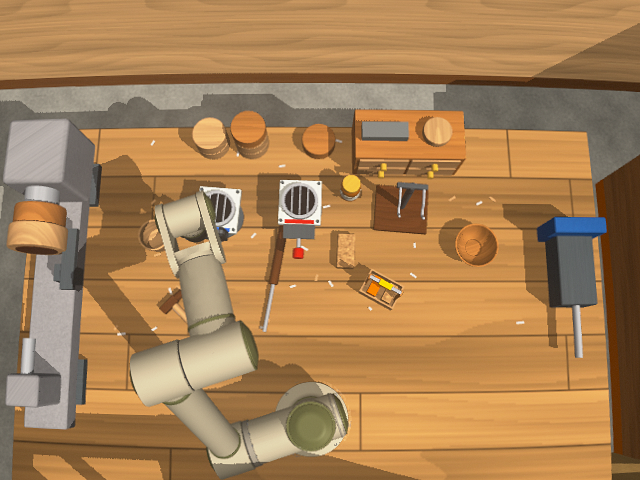

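The top view now shows the caddy clear at (382,288), its bar yawed about -29°. The tool is over the blue knob, so I'm descending to grip it.

Request:
apply_moves(series=[[0, 2.5, 40, 0, 0, 0, 1], [0, 0, 40, 0, 0, 0, 1], [0, 0, 40, 0, 0, 0, 1], [0, 0, 35, 0, 0, 0, 1], [0, 0, 0, 0, 0, 0, 0], [0, 0, 0, 0, 0, 0, 0], [0, 0, 0, 0, 0, 0, 0], [0, 0, 0, 0, 0, 0, 0], [0, 0, 0, 0, 0, 0, 0], [0, 0, 0, 0, 0, 0, 0]], grip_force=60)

```text
time_s: 4.08
position: [0.5133, 0.299, 0.0789]
tool_rot: [[0.997, -0.081, 0.005], [-0.081, -0.997, 0.005], [0.005, -0.006, -1.0]]
ft_force: [-1.0, 10.5, 5.9]
grip_width: 0.0324
gripper_force: 59.4
```

Request:
apply_moves(series=[[0, -2.5, 0, 0, 0, 0, 0], [-6, 0, 0, 0, 0, 0, 0], [-6, 0, 0, 0, 0, 0, 0], [-6, 0, 0, 0, 0, 0, 0], [-6, 0, 0, 0, 0, 0, 0], [-6, 0, 0, 0, 0, 0, 0], [-6, 0, 0, 0, 0, 0, 0], [-6, 0, 0, 0, 0, 0, 0], [-6, 0, 0, 0, 0, 0, 0], [-6, 0, 0, 0, 0, 0, 0], [-6, 0, 0, 0, 0, 0, 0], [0, 0, 0, 0, 0, 0, 0]])

```text
time_s: 5.58
position: [0.4536, 0.3041, 0.0788]
tool_rot: [[0.997, -0.081, 0.004], [-0.081, -0.997, 0.001], [0.004, -0.001, -1.0]]
ft_force: [-0.9, -3.3, 8.8]
grip_width: 0.0324
gripper_force: 59.9
```

Request:
apply_moves(series=[[-2, 0, 0, 0, 0, 0, 0], [0, 0, 0, 0, 0, 0, 0]])

```text
time_s: 5.82
position: [0.4535, 0.3041, 0.0789]
tool_rot: [[0.997, -0.082, 0.008], [-0.082, -0.997, 0.001], [0.008, -0.002, -1.0]]
ft_force: [6.3, -5.2, 4.5]
grip_width: 0.0325
gripper_force: 59.6
```

Request:
apply_moves(series=[[2, 0, 0, 0, 0, 0, 0], [0, 0, 0, 0, 0, 0, 1], [0, 0, 0, 0, 0, 0, 1], [0, 0, 0, 0, 0, 0, 1], [0, 0, 0, 0, 0, 0, 1], [0, 0, -45, 0, 0, 0, 1], [0, 0, -45, 0, 0, 0, 1], [0, 0, -45, 0, 0, 0, 1], [11.1, 43.2, 0, 0, 0, 0, 1], [11.1, 43.2, 0, 0, 0, 0, 1], [11.1, 43.2, 0, 0, 0, 0, 1]])

```text
time_s: 7.2
position: [0.4753, 0.1709, 0.2114]
tool_rot: [[0.997, -0.081, 0.0], [-0.081, -0.997, 0.0], [0.0, -0.0, -1.0]]
ft_force: [0.7, 0.8, 1.0]
grip_width: 0.0855
gripper_force: 0.0
```

Request:
apply_moves(series=[[11.1, 43.2, 0, 0, 0, 0, 1], [11.1, 43.2, 0, 0, 0, 0, 1], [11.1, 43.2, 0, 0, 0, 0, 1], [0, 0, 0, 0, 0, -2.1, 1], [0, 0, 0, 0, 0, 0, 1]])

```text
time_s: 7.82
position: [0.4978, 0.0406, 0.2113]
tool_rot: [[0.999, -0.045, -0.0], [-0.045, -0.999, 0.0], [-0.0, -0.0, -1.0]]
ft_force: [-0.2, 0.3, 0.4]
grip_width: 0.0854
gripper_force: 0.0
```

```bash
python3 - <<'E'
from h import *
im=get_image("side");c=cloud(im);f=im["frame"].astype(int);U,V=np.meshgrid(np.arange(640),np.arange(480))
b=(f[...,2]-f[...,0]>60)&(c[...,0]>.4)&(c[...,0]<.54)&(c[...,1]>.25)&(c[...,1]<.34)&(c[...,2]>.06)
p=c[b]; print("blue side",len(p),p.min(0),p.max(0),np.median(p,0))
# red gate yaw from housing edge: top view stripe before
c,f=np.load("top1.npz").values(); f=f.astype(int)
b=(f[...,0]-f[...,1]>90)&(c[...,2]>.103)&(c[...,2]<.115)&(c[...,0]>.56)&(abs(c[...,1]-.04)<.08)
p=c[b]; print(len(p),cv2.fitLine(p[:,:2].astype(np.float32),cv2.DIST_HUBER,0,.01,.01).ravel())
E
```

```text
blue side 98 [0.43557486 0.28373784 0.09110151] [0.46784258 0.31197097 0.11843367] [0.45049327 0.29392834 0.10741347]
96 [0.05773272 0.9983321  0.59665525 0.05023496]
```

The blue slide is about 60 mm out and stayed there. Next is the red knob.

Request:
apply_moves(series=[[0, 0, 45, 0, 0, 0, 1], [0, 0, 45, 0, 0, 0, 1], [0, 0, 42.5, 0, 0, 0, 1], [0, 0, 0, 0, 0, 0, 0], [0, 0, 0, 0, 0, 0, 0], [0, 0, 0, 0, 0, 0, 0], [0, 0, 0, 0, 0, 0, 0], [0, 0, 0, 0, 0, 0, 0], [0, 0, 0, 0, 0, 0, 0]])

```text
time_s: 9.0
position: [0.499, 0.0413, 0.0809]
tool_rot: [[0.999, -0.044, 0.004], [-0.044, -0.999, 0.001], [0.004, -0.002, -1.0]]
ft_force: [-0.2, 6.6, 6.7]
grip_width: 0.0322
gripper_force: 58.7
```

Request:
apply_moves(series=[[6, 0, 0, 0, 0, 0, 0], [6, 0, 0, 0, 0, 0, 0], [6, 0, 0, 0, 0, 0, 0], [6, 0, 0, 0, 0, 0, 0], [6, 0, 0, 0, 0, 0, 0], [4, 0, 0, 0, 0, 0, 0], [3, 0, 0, 0, 0, 0, 0], [0, 0, 0, 0, 0, 0, 0]])

```text
time_s: 10.0
position: [0.5364, 0.0402, 0.081]
tool_rot: [[0.999, -0.044, 0.005], [-0.044, -0.999, 0.002], [0.005, -0.003, -1.0]]
ft_force: [3.1, 10.2, 4.4]
grip_width: 0.0322
gripper_force: 59.3
```

Request:
apply_moves(series=[[2, -1.5, 0, 0, 0, 0, 0], [2, 0, 0, 0, 0, 0, 0], [2, 0, 0, 0, 0, 0, 0], [0, 0, 0, 0, 0, 0, 0]])

```text
time_s: 10.5
position: [0.5373, 0.0404, 0.0807]
tool_rot: [[0.999, -0.044, -0.007], [-0.044, -0.999, 0.0], [-0.007, 0.0, -1.0]]
ft_force: [-21.8, 0.2, 18.8]
grip_width: 0.0324
gripper_force: 60.6
```

Request:
apply_moves(series=[[-5.5, 0, 0, 0, 0, 0, 0], [0, 0, 0, 0, 0, 0, 1], [0, 0, 0, 0, 0, 0, 1], [0, 0, 0, 0, 0, 0, 1], [0, 0, 0, 0, 0, 0, 1], [0, 0, -45, 0, 0, 0, 1], [0, 0, -45, 0, 0, 0, 1], [0, 0, -45, 0, 0, 0, 1], [0, 0, -45, 0, 0, 0, 1], [-30, 0, -45, 0, 0, 0, 1], [0, 0, 0, 0, 0, 0, 1]])

```text
time_s: 11.88
position: [0.5054, 0.0416, 0.3073]
tool_rot: [[0.999, -0.044, 0.007], [-0.044, -0.999, -0.001], [0.007, 0.001, -1.0]]
ft_force: [1.1, 0.7, -0.5]
grip_width: 0.0854
gripper_force: 0.0
```

```bash
python3 - <<'E'
from h import *
im=get_image("side");c=cloud(im);f=im["frame"].astype(int)
b=(f[...,0]-f[...,1]>100)&(c[...,0]>.48)&(c[...,0]<.558)&(c[...,1]>0)&(c[...,1]<.08)&(c[...,2]>.06)&(c[...,2]<.13)
p=c[b]; print("red side",len(p),p.min(0),p.max(0))
def line(p): return cv2.fitLine(p[:,:2].astype(np.float32),cv2.DIST_HUBER,0,.005,.005).ravel().round(4)
for n in("top","side"):
    c,f=np.load(n+"1.npz").values(); f=f.astype(int)
    m=(c[...,0]>.3)&(c[...,0]<.5)&(c[...,1]>-.32)&(c[...,1]<-.08)&(c[...,2]>.13)&(c[...,2]<.16)
    y=m&(f[...,1]>110)&(f[...,2]<80)&(f[...,0]-f[...,1]<60)
    p=c[y]; rect=cv2.minAreaRect((p[:,:2]*1000).astype(np.float32)); print(n,"yellow",len(p),rect,p.mean(0),"bar",line(c[m]))
    m=(c[...,2]>.2)&(c[...,0]>.55)&(c[...,0]<.72)&(c[...,1]>-.36)&(c[...,1]<-.21)
    p=c[m]; rect=cv2.minAreaRect((p[:,:2]*1000).astype(np.float32)); print(" hook",rect)
    q=p[p[:,0]<.645]
    for lo,hi in((-.285,-.22),(-.35,-.285)):
        k=q[(q[:,1]>lo)&(q[:,1]<hi)]
        if len(k)>5: print("  prong",len(k),line(k),k.min(0),k.max(0),"tip",k[k[:,0].argmin()], "top near tip",k[k[:,0]<k[:,0].min()+.015].max(0))
    k=p[p[:,0]>.655]; print("  crossbar",line(k),k.min(0),k.max(0))
E
```

```text
red side 120 [0.51930737 0.01956872 0.09455964] [0.5490604  0.05007011 0.11685119]
top yellow 81 ((398.2677001953125, -215.4071807861328), (109.88152313232422, 18.59429931640625), 61.73945999145508) [ 0.3981585  -0.215429    0.14881154] bar [ 0.4845  0.8748  0.3969 -0.2157]
 hook ((629.3748168945312, -285.4413146972656), (90.05908966064453, 109.3389663696289), 85.19805145263672)
  prong 65 [ 0.9955 -0.0946  0.5996 -0.2476] [ 0.57775796 -0.25562369  0.21203845] [ 0.6448695  -0.24382098  0.24233775] tip [ 0.57775796 -0.2495103   0.24233775] top near tip [ 0.59209646 -0.24382098  0.24233775]
  prong 71 [ 0.9958 -0.0911  0.6056 -0.3173] [ 0.57203938 -0.3257421   0.21032962] [ 0.64497152 -0.31121824  0.24495213] tip [ 0.57203938 -0.31707113  0.2434795 ] top near tip [ 0.58632999 -0.31121824  0.24495213]
  crossbar [ 0.0726  0.9974  0.6672 -0.2916] [ 0.65505795 -0.33394115  0.20077443] [ 0.68338305 -0.24412063  0.24616748]
side yellow 37 ((395.7393493652344, -218.99551391601562), (107.06031799316406, 18.038469314575195), 62.05088424682617) [ 0.38891821 -0.23724275  0.14210402] bar [ 0.4823  0.876   0.3949 -0.2205]
 hook ((626.8824462890625, -285.4732666015625), (92.80256652832031, 107.55673217773438), 84.58293151855469)
  prong 130 [ 0.9974 -0.0721  0.5993 -0.2498] [ 0.57637265 -0.25549483  0.21428993] [ 0.64463807 -0.24251813  0.24219634] tip [ 0.57637265 -0.2484597   0.23817826] top near tip [ 0.58987305 -0.24251813  0.24219634]
  prong 150 [ 0.998  -0.0632  0.6192 -0.3197] [ 0.57017717 -0.32392067  0.21332462] [ 0.64494717 -0.31040312  0.24330656] tip [ 0.57017717 -0.31379347  0.24065894] top near tip [ 0.5847823  -0.31040312  0.24330656]
  crossbar [ 0.0345  0.9994  0.6652 -0.2859] [ 0.65527142 -0.33533988  0.20014611] [ 0.68036459 -0.24259276  0.24036041]
```

Request:
apply_moves(series=[[0, 0, 0, 0, 0, -10.6, 1], [0, 0, 0, 0, 0, -10.6, 1], [0, 0, 0, 0, 0, -10.6, 1], [0, 0, 0, 0, 0, -10.6, 1], [0, 0, 0, 0, 0, -10.6, 1], [0, 0, 0, 0, 0, -10.6, 1], [-46.5, 4.9, 0, 0, 0, 0, 1], [-46.5, 4.9, 0, 0, 0, 0, 1], [-46.5, 4.9, 0, 0, 0, 0, 1], [-46.5, 4.9, 0, 0, 0, 0, 1], [-46.5, 4.9, 0, 0, 0, 0, 1], [-46.5, 4.9, 0, 0, 0, 0, 1]])

```text
time_s: 13.42
position: [0.3955, -0.2183, 0.3023]
tool_rot: [[0.484, 0.875, -0.002], [0.875, -0.484, 0.002], [0.001, -0.003, -1.0]]
ft_force: [-0.0, -0.5, 0.9]
grip_width: 0.0852
gripper_force: 0.0
```

Request:
apply_moves(series=[[0, 0, 0, 0, 0, 0, 1], [0, 0, 0, 0, 0, 0, 1]])

```text
time_s: 13.68
position: [0.3963, -0.2166, 0.3028]
tool_rot: [[0.484, 0.875, -0.001], [0.875, -0.484, 0.002], [0.001, -0.002, -1.0]]
ft_force: [0.1, -0.2, 1.0]
grip_width: 0.0854
gripper_force: 0.0
```

Request:
apply_moves(series=[[0, 0, 37, 0, 0, 0, 1], [0, 0, 37, 0, 0, 0, 1], [0, 0, 37, 0, 0, 0, 1], [0, 0, 37, 0, 0, 0, 1], [0, 0, 34, 0, 0, 0, 1], [0, 0, 0, 0, 0, 0, 0], [0, 0, 0, 0, 0, 0, 0], [0, 0, 0, 0, 0, 0, 0], [0, 0, 0, 0, 0, 0, 0], [0, 0, 0, 0, 0, 0, 0], [0, 0, 0, 0, 0, 0, 0]], grip_force=60)

```text
time_s: 15.05
position: [0.3964, -0.217, 0.1229]
tool_rot: [[0.484, 0.875, 0.001], [0.875, -0.484, -0.001], [-0.0, 0.002, -1.0]]
ft_force: [-1.8, 1.1, 7.0]
grip_width: 0.0174
gripper_force: 59.3
```

Request:
apply_moves(series=[[0, 0, 0, 0, 0, 0, 0], [0, 0, -10, 0, 0, 0, 0], [0, 0, -20, 0, 0, 0, 0], [0, 0, -25, 0, 0, 0, 0], [0, 0, -25, 0, 0, 0, 0], [0, 0, -25, 0, 0, 0, 0], [0, 0, -25, 0, 0, 0, 0], [0, 0, -20, 0, 0, 0, 0], [0, 0, -10, 0, 0, 0, 0], [0, 0, 0, 0, 0, 0, 0], [0, 0, 0, 0, 0, 0, 0]])

```text
time_s: 16.42
position: [0.3959, -0.2167, 0.281]
tool_rot: [[0.484, 0.875, -0.001], [0.875, -0.484, 0.001], [0.0, -0.002, -1.0]]
ft_force: [-0.2, -1.0, -4.6]
grip_width: 0.017
gripper_force: 59.1
```

```bash
python3 - <<'E'
from h import *
s=telemetry.observe(); print(s["position"],s["tool_rot"].round(3),s["ft_force"],s["grip_width"])
im=get_image("side"); np.savez("side2.npz",c=cloud(im),f=im["frame"]); save(im,"side2.png",(220,180,500,420),2.8)
E
```

```text
[ 0.39591073 -0.21667086  0.2810306 ] [[ 0.484  0.875 -0.001]
 [ 0.875 -0.484  0.001]
 [ 0.    -0.002 -1.   ]] [-0.2462723  -1.03059202 -4.64033191] 0.01703161769591221
```

View pics/side2.png

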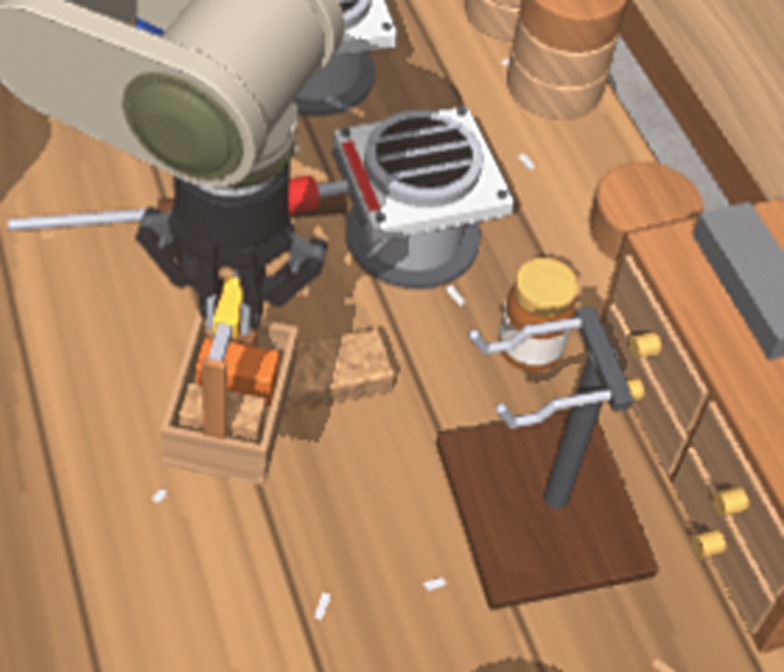

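The side crop shows the caddy lifted and level at crop (230,400), the red knob home at (300,195), and a clear path to the prongs. Next I check where the grip sits along the bar.

```bash
python3 - <<'E'
from h import *
s=telemetry.observe();R=s["tool_rot"];t=s["position"]
im=get_image("top")
for c in(np.load("side2.npz")["c"],cloud(im)):
    p=(c.reshape(-1,3)-t)@R*1000; p=p[~np.isnan(p[:,0])]
    tr=p[(abs(p[:,0])<80)&(abs(p[:,1])<60)&(p[:,2]>60)&(p[:,2]<130)]
    if len(tr): print("tray",len(tr),np.percentile(tr,[0,1,99,100],axis=0).round(0))
    b=p[(abs(p[:,0])<70)&(abs(p[:,1])<9)&(p[:,2]>-30)&(p[:,2]<10)&(abs(p[:,0])>25)]
    if len(b): print("bar",len(b),np.percentile(b,[0,50,100],axis=0).round(0))
E
```

```text
tray 1845 [[-59. -41.  60.]
 [-58. -40.  68.]
 [ 57.  40. 121.]
 [ 61.  40. 127.]]
bar 160 [[-55.  -8. -27.]
 [-51.   1. -20.]
 [ 28.   9.  10.]]
tray 302 [[-52. -35.  61.]
 [-50. -29.  63.]
 [ 50.  37. 125.]
 [ 58.  38. 127.]]
bar 53 [[-50.  -9. -28.]
 [ 39.  -2. -21.]
 [ 55.   6.  10.]]
```

Request:
apply_moves(series=[[0, 0, 0, 0, 0, -6, 0], [0, 0, 0, 0, 0, -6, 0], [0, 0, 0, 0, 0, -6, 0], [0, 0, 0, 0, 0, -6, 0], [-16, 0, 11, 0, 0, 0, 0], [-16, 10, 12, 0, 0, 0, 0], [-16, 20, 11, 0, 0, 0, 0], [0, 30, 0, 0, 0, 0, 0], [0, 30, 0, 0, 0, 0, 0], [0, 20, 0, 0, 0, 0, 0], [0, 10, 0, 0, 0, 0, 0], [0, 0, 0, 0, 0, 0, 0]])

```text
time_s: 18.02
position: [0.5117, -0.2756, 0.2468]
tool_rot: [[0.087, 0.996, -0.001], [0.996, -0.087, 0.001], [0.001, -0.001, -1.0]]
ft_force: [-0.1, -0.4, -3.1]
grip_width: 0.0172
gripper_force: 59.1
```

```bash
python3 - <<'E'
from h import *
s=telemetry.observe();t=s["position"];R=s["tool_rot"];print(t,R.round(3).tolist())
print("to go mm, tool axes",R.T@(np.array([.600,-.283,.247])-t)*1000)
im=get_image("side"); save(im,"side3.png",(300,220,480,400),3.3)
E
```

```text
[ 0.51171525 -0.27556842  0.24678042] [[0.087, 0.996, -0.001], [0.996, -0.087, 0.001], [0.001, -0.001, -1.0]]
to go mm, tool axes [ 0.28277049 88.59621323 -0.32375956]
```

View pics/side3.png

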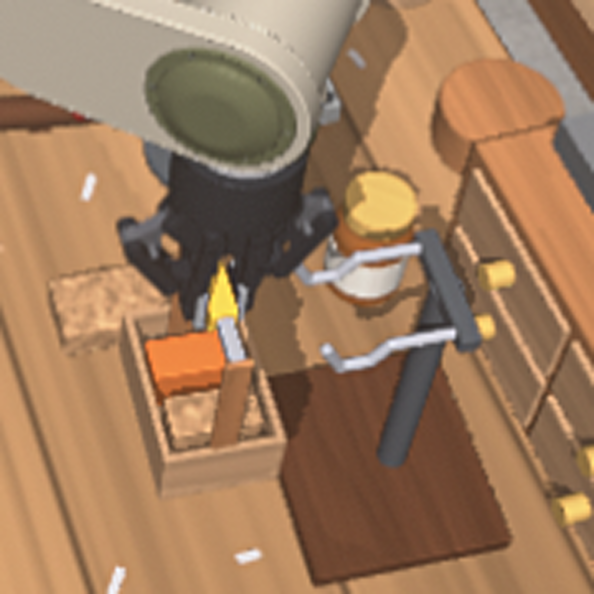

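The caddy is lined up in front of the prongs, with the prong tips at crop (310,275) and (330,350). I'm advancing over the seats and then lowering gently.

Request:
apply_moves(series=[[0, 15, 0, 0, 0, 0, 0], [0, 20, 0, 0, 0, 0, 0], [0, 20, 0, 0, 0, 0, 0], [0, 18, 0, 0, 0, 0, 0], [0, 10, 0, 0, 0, 0, 0], [0, 5.5, 0, 0, 0, 0, 0], [0, 0, 0, 0, 0, 0, 0], [0, 0, 0, 0, 0, 0, 0]])

```text
time_s: 19.08
position: [0.5993, -0.2828, 0.248]
tool_rot: [[0.087, 0.996, -0.0], [0.996, -0.087, -0.0], [-0.0, -0.0, -1.0]]
ft_force: [-0.1, 0.5, -4.3]
grip_width: 0.017
gripper_force: 59.1
```

Request:
apply_moves(series=[[0, 0, 8, 0, 0, 0, 0], [0, 0, 8, 0, 0, 0, 0], [0, 0, 8, 0, 0, 0, 0], [0, 0, 6, 0, 0, 0, 0], [0, 0, 4, 0, 0, 0, 0], [0, 0, 2, 0, 0, 0, 0], [0, 0, 0, 0, 0, 0, 0]])

```text
time_s: 19.95
position: [0.5998, -0.2827, 0.2119]
tool_rot: [[0.086, 0.996, 0.0], [0.996, -0.086, -0.0], [-0.0, 0.0, -1.0]]
ft_force: [0.0, -1.0, -3.5]
grip_width: 0.0167
gripper_force: 59.1
```

```bash
python3 - <<'E'
from h import *
s=telemetry.observe();t=s["position"];print(t,s["ft_force"])
im=get_image("side"); save(im,"side4.png",(330,230,480,380),4)
E
```

```text
[ 0.59979767 -0.28272794  0.211872  ] [ 0.01043496 -0.97190583 -3.47350635]
```

View pics/side4.png

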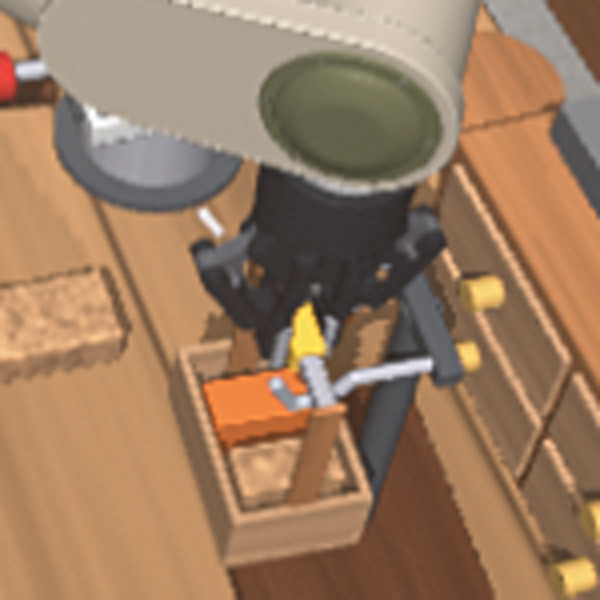

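The bar sits behind the near prong's upturned tip at (285,390), in the seat and slightly above it. I'm lowering the last few millimetres.

Request:
apply_moves(series=[[0, 0, 2, 0, 0, 0, 0], [0, 0, 2, 0, 0, 0, 0], [0, 0, 1, 0, 0, 0, 0], [0, 0, 0, 0, 0, 0, 0], [0, 0, 0, 0, 0, 0, 0]])

```text
time_s: 20.62
position: [0.5998, -0.2827, 0.2069]
tool_rot: [[0.086, 0.996, 0.0], [0.996, -0.086, -0.0], [-0.0, 0.0, -1.0]]
ft_force: [-0.5, 0.6, -3.3]
grip_width: 0.0163
gripper_force: 59.4
```

Request:
apply_moves(series=[[0, 0, 1, 0, 0, 0, 0], [0, 0, 1, 0, 0, 0, 0], [0, 0, 0, 0, 0, 0, 0], [0, 0, 0, 0, 0, 0, 0]])

```text
time_s: 21.12
position: [0.5999, -0.2828, 0.2067]
tool_rot: [[0.086, 0.996, 0.002], [0.996, -0.086, -0.001], [-0.001, 0.002, -1.0]]
ft_force: [-2.6, 2.2, 7.3]
grip_width: 0.0167
gripper_force: 60.9
```

It's seated. I'm opening part way so the fingers stay clear of the post, letting it settle, and retreating upward.

Request:
apply_moves(series=[[0, 0, -1, 0, 0, 0, 0.25], [0, 0, 0, 0, 0, 0, 0.3], [0, 0, 0, 0, 0, 0, 0.4], [0, 0, 0, 0, 0, 0, 0.45], [0, 0, 0, 0, 0, 0, 0.45], [0, 0, 0, 0, 0, 0, 0.45]])

```text
time_s: 21.88
position: [0.5998, -0.2827, 0.2058]
tool_rot: [[0.086, 0.996, 0.0], [0.996, -0.086, 0.0], [0.0, 0.0, -1.0]]
ft_force: [-0.2, -0.6, -0.1]
grip_width: 0.0383
gripper_force: 0.0
```

Request:
apply_moves(series=[[0, 0, -8, 0, 0, 0, 0.45], [0, 0, -15, 0, 0, 0, 0.45], [0, 0, -25, 0, 0, 0, 0.45], [0, 0, -30, 0, 0, 0, 0.45], [0, 0, -30, 0, 0, 0, 0.45], [0, -40, -20, 0, 0, 0, 0.45], [0, -50, 0, 0, 0, 0, 0.45], [0, -50, 0, 0, 0, 0, 0.45], [0, -50, 0, 0, 0, 0, 0.45], [0, 0, 0, 0, 0, 0, 0.45], [0, 0, 0, 0, 0, 0, 0.45], [0, 0, 0, 0, 0, 0, 0.45]])

```text
time_s: 23.38
position: [0.4113, -0.2665, 0.3339]
tool_rot: [[0.086, 0.996, 0.0], [0.996, -0.086, -0.0], [-0.0, 0.0, -1.0]]
ft_force: [-0.2, 0.8, -0.3]
grip_width: 0.0383
gripper_force: 0.0
```

```bash
python3 - <<'E'
from h import *
s=telemetry.observe();print(s["position"],s["ft_force"])
for n in("side","top"):
    im=get_image(n);c=cloud(im);f=im["frame"].astype(int)
    if n=="side": save(im,"side5.png",(260,130,500,400),2.2)
    y=(f[...,1]>110)&(f[...,2]<90)&(f[...,0]-f[...,1]<70)&(c[...,2]>.2)&(c[...,2]<.26)&(abs(c[...,0]-.6)<.05)&(abs(c[...,1]+.283)<.06)
    p=c[y]; print(n,len(p)); 
    if len(p): print(p.min(0),p.max(0),p.mean(0))
E
```

```text
[ 0.4113202  -0.26652756  0.33386512] [-0.1993865   0.7894368  -0.25019374]
side 117
[ 0.58590981 -0.33775673  0.20259879] [ 0.61231239 -0.22426702  0.23686546] [ 0.5983035  -0.28582933  0.22893611]
top 105
[ 0.59000291 -0.33664727  0.21778069] [ 0.61358454 -0.23180479  0.2451477 ] [ 0.60004974 -0.2823477   0.23162453]
```

View pics/side5.png

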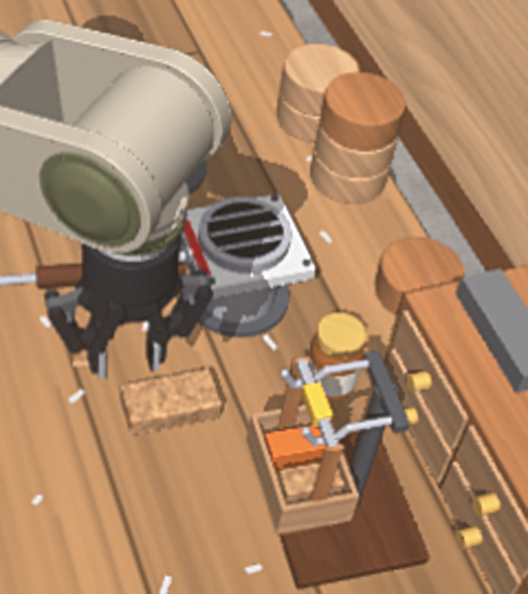

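The caddy hangs level on both prongs, with the yellow grip between them at (317,400). I'll let it settle, check it and the slides once more, then hand in.

Request:
apply_moves(series=[[0, 0, 0, 0, 0, 0, 0.45], [0, 0, 0, 0, 0, 0, 0.45], [0, 0, 0, 0, 0, 0, 0.45], [0, 0, 0, 0, 0, 0, 0.45], [0, 0, 0, 0, 0, 0, 0.45], [0, 0, 0, 0, 0, 0, 0.45], [0, 0, 0, 0, 0, 0, 0.45], [0, 0, 0, 0, 0, 0, 0.45], [0, 0, 0, 0, 0, 0, 0.45], [0, 0, 0, 0, 0, 0, 0.45], [0, 0, 0, 0, 0, 0, 0.45], [0, 0, 0, 0, 0, 0, 0.45]])

```text
time_s: 24.98
position: [0.4105, -0.2663, 0.3338]
tool_rot: [[0.086, 0.996, 0.0], [0.996, -0.086, 0.0], [0.0, 0.0, -1.0]]
ft_force: [0.4, -0.8, -0.1]
grip_width: 0.0385
gripper_force: 0.0
```

```bash
python3 - <<'E'
from h import *
for n in("top","top"):
    im=get_image(n);c=cloud(im);f=im["frame"].astype(int)
    t=(abs(c[...,0]-.6)<.07)&(abs(c[...,1]+.283)<.09)&(c[...,2]>.09)&(c[...,2]<.15); print("tray",c[t].mean(0),np.percentile(c[t],[1,99],axis=0).round(3).tolist())
    b=(f[...,2]-f[...,0]>60)&(c[...,0]>.4)&(c[...,0]<.54)&(abs(c[...,1]-.3)<.05)&(c[...,2]>.06); print("blue x",c[b].min(0)[0] if b.any() else None)
    b=(f[...,0]-f[...,1]>100)&(c[...,0]>.48)&(c[...,0]<.558)&(abs(c[...,1]-.04)<.04)&(c[...,2]>.06)&(c[...,2]<.13); print("red x",c[b].min(0)[0] if b.any() else None)
E
```

```text
tray [ 0.60131846 -0.26821036  0.1232335 ] [[0.562, -0.336, 0.091], [0.667, -0.221, 0.144]]
blue x 0.43775067122351685
red x 0.5200997607314537
tray [ 0.60123642 -0.26859053  0.12320444] [[0.562, -0.336, 0.09], [0.665, -0.221, 0.145]]
blue x 0.4376352593293452
red x 0.5200444788001641
```

```bash
python3 -c "
from rig import env
print(env.close_job())"
```

```text
the job is handed in; nothing more can be done
None
```

I pulled the blue gate fully out (about 60 mm), then pushed the red gate home to its stop, and hung the caddy still on both prongs; the job is handed in, but the hand-in call returned no verdict, and I did not re-measure the bystander objects.

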